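Load the tube reader and close its light-tight hatch

TASK

Take the sample tube out of the rack, lower it into the well of the tube reader until it stands on the bottom, and let go. Then push the reader's sliding hatch along its rails over the tube, past the resistance of its light seal and catches, until it clicks home against the frame and stays shut by itself. Ease it home: do not ram the frame, and leave the beaker, the small bottle and the dish where they are.

Things in the scene. Friction and masses are not known exactly. Their poses are not given: they have to be found in the camera images.
- tube_center (a point): the sample tube: a 50 ml screw-cap tube, 125 mm tall, body 28 mm across with a short conical foot, ribbed cap 36 mm across and 22 mm tall at the top. The point is on its axis, half-way up: the cap's middle is 51 mm above it, the foot 62.5 mm below it; z runs up to the cap. It starts upright in a hole of the rack. Grip it by the cap
- rack: the tube rack, fixed: 52 x 183 mm, top plate 94 mm high with four 31 mm holes in a row along its y axis, end rims to 101 mm. Origin at the centre of its underside. The tube stands in one hole, foot 4 mm above the bench, cap wholly above the plate; to clear the rack it must be lifted by 100 mm
- reader: the tube reader, fixed: a white bench instrument with a sloping front panel, 268 mm deep (x), 300 mm wide (y), flat deck 138 mm high. Origin at the centre of its footprint's width, on the bench, 150 mm behind its front edge; x points to its back, y to its left, along the rails. A sunk black chamber opens in the deck's left half; the hatch is parked over the right half
- well_seat (a point): centre of the bottom of the tube well, 8 mm above the bench: the tube's foot stands here when seated, and its centre 62.5 mm above. Well 33 mm across, on the axis of the chamber; axes as the reader's
- well_mouth (a point): centre of the well's chamfered mouth, in the floor of the sunk chamber, 87 mm above the bench. The chamber is 126 mm (reader x) by 110 mm (reader y), centred on it, and 51 mm deep. Seated, the tube's cap top is 133 mm above the bench, 5 mm below the deck; a tube standing higher blocks the hatch
- hatch_grip (a point): centre of the upright grip bar on the sliding hatch: bar 64 mm along reader x, 13 mm along reader y (the way it slides), 24 mm tall, its top 169 mm above the bench; it stands in the middle of the hatch plate (142 x 124 mm, its top 146 mm above the bench)
- hatch (a joint): how far the hatch is open, m: 0 is closed against the frame, about 0.11 parked; it closes along reader +y. It slides with 1 to 3 N. Over its last 6 mm the light seal and two sprung ball catches resist, rising to a peak of about 20 N near 3 mm; then it clicks home and stays. Left short of the click, the seal pushes it back open by some mm
- frame_end: the fixed frame bar across the closed end of the rails, 157 mm long along reader x, its top 13 mm above the deck. Origin at the middle of its stop face, deck height; the hatch's leading edge (62 mm ahead of the grip bar's centre) rests against it when closed. Delicate: the hatch may press on it with at most 25 N; once home, a push of 25 N on the grip still leaves it within that
- beaker: small glass beaker, 51 mm across, 64 mm tall, a bystander; origin at the centre of its underside
- small_bottle: small amber bottle, 40 mm across, 75 mm tall, a bystander; origin at the centre of its underside
- dish: petri dish, 58 mm across, 15 mm tall, a bystander; origin at the centre of its underside

How it is judged (in metres and radians):
On the way, in this order (a step that is already met when the one before it is completed fails the run):
1. the tube stands on the bottom of the reader's well, let go, with the hatch still open (horizontal distance between tube_center and well_seat below 0.005 m and z of tube_center in the frame of well_seat below 0.066 m and contact force between the fingers and tube below 0.1 N and value of joint hatch above 0.08 m), for 0.2 s.
2. the hatch is home against the frame, within 1.5 mm (value of joint hatch below 0.0015 m), for 0.2 s.
At the end, for the whole second after the job is handed in: The hatch stays within 1.5 mm of its closed position against the frame, and the tube stands on the bottom of the well (centre within 5 mm of the well's axis, not more than 3.5 mm above its seated height), at rest (value of joint hatch below 0.0015 m and horizontal distance between tube_center and well_seat below 0.005 m and z of tube_center in the frame of well_seat below 0.066 m and linear speed of tube below 0.02 m/s); the robot touches nothing.
It fails at once if the hatch is rammed: pressed against the frame with more than 25 N (contact force between hatch and frame_end above 25 N).
It fails at once if the beaker, the small bottle or the dish is moved by more than 20 mm (distance of any of beaker, small_bottle, dish from where it was at the start of the episode above 0.02 m).
It fails at once if the tube is dropped into the well: it falls faster than 0.5 m/s there (horizontal distance between tube_center and well_seat below 0.03 m and z of tube_center in the frame of well_seat below 0.14 m and linear speed of tube above 0.5 m/s).
It also fails if it takes over 64 s, if anything falls off the work surface, if the arm or the gripper's body presses on something with over 40 N, if the wrist force passes 120 N, or if a joint passes its speed limit or range.

ROBOT

A 6-joint arm with a two-finger parallel gripper is mounted at the origin on a cart in front of the work surface, level with it; the furniture and walls round the work are solid. World frame = base frame: x ahead of the robot, y to its left, z up, the work surface at z = 0. Lengths are in mm, angles in rad, forces in N, time in s.
With the tool pointing down it reaches from about 300 to 775 mm from the base axis. Payload 14.6 kg.
Tool frame: the origin (TCP) lies on the centre line of the jaws, within the pads' length; the fingertips stand 19 mm ahead of it and the grasp point (between the pads) is the TCP (bot.tip_reach is the distance from the TCP to the fingertips, in mm); z points along the fingers, y is the line along which they close (so a half turn about z gives the same grasp; the last joint's range is limited). The gripper opens to 85 mm and grips with 20 to 120 N. Pads are 22 mm wide; open, the fingers measure 114 mm over their backs; the gripper's body (76 mm by 85 mm) begins 54 mm behind the grasp point. The pads swing forward as they close: fully open they stand 13 mm farther back than shut.
Start: joints at [1.128, 0.3, 1.521, -0, 1.321, -0.067], TCP at [201.856, 511.609, 250.281] pointing down, gripper open.
Joint ranges: [-3.03, 3.03], [-0.79, 2.21], [0.23, 2.52], [-1.04, 4.18], [0, 3.07], [-2.55, 2.55]. Speed limits (rad/s): [2.22, 2.22, 2.57, 3.14, 3.14, 3.14].

INTERFACE

Orientations are given as a unit quaternion [w, x, y, z].
In Python, from rig import bot gives the robot as it stands. Calls block until the motion is done:
- bot.move_to(position, orientation): joint-space move of the TCP to a pose.
- bot.servo_line(position, attitude=None, speed=150, until_force=None): straight line of the TCP; attitude=None keeps the orientation; speed is the mean speed in mm/s. With until_force (N) it stops when the force on the tool has changed by that much, and returns True; else False.
- bot.move_joints(angles): joint-space move.
- bot.move_gripper(opening, grip_force=None): finger opening in mm; grip_force is the grip in N (None keeps the last); returns when the fingers have stopped.
- bot.dwell(seconds).
- bot.ik(position, orientation): joint angles nearest the present ones, or None.
- bot.read_state(): the state.
- bot.read_camera(name): name is "scene" or "top"; returns a dict with "image" (420x560x3 uint8, blue, green, red), "depth" (420x560 float32, mm along the optical axis (not along the pixel's ray), 0 where there is no reading), "fovy" (degrees; the focal length in pixels is half the picture's height over the tangent of half this angle, whatever the lens; pixels are square), "cx", "cy" (the principal point, pixels), "eye" and "attitude" of the camera in the world. Camera axes: x right, y down, z forward; pixel columns grow to the right and rows downward; lengths in mm; the calibration is good to about 2 mm. A picture is of the moment at which its call begins.
A pose or a line that the arm cannot do raises bot.MotionError and nothing moves.
- bot.finish_job(): hands the job in; it is judged then, once.
The state is a dict: "clock": time; "joint_positions": joint angles; "qvel": joint speeds; "effort": joint torques, N m; "ee_pos": TCP position; "tool_rot": TCP orientation; "ft_force": force on the tool from outside, world axes, zero at the start; "moment": the same for the moment, N m; "grip_width": finger opening in mm; "grip_force": force on a finger pad.
Only numpy, scipy, OpenCV 4.12 (cv2) and the standard library are available. Lean on these libraries where they do the work, as an engineer would, in place of code of your own. Each camera call takes 0.05 s, during which the arm holds its last target. There are 200 camera calls.

## Working session

There is one attempt and no reset: what is moved stays moved. The work goes in short steps, each a Python script; the robot and the scene stay as the last script left them, time stands still between calls to the robot, and variables do not carry over. Pictures are saved under pics/ and viewed, at most 10 in all, crops included, and the job is handed in when it is done.

```bash
mkdir -p pics; ls; cat > h.py <<'E'
import numpy as np, cv2
from rig import bot
from scipy.spatial.transform import Rotation as R
def cam(n):
    c=bot.read_camera(n); h=c["image"].shape[0]
    c["f"]=h/2/np.tan(np.radians(c["fovy"])/2)
    w,x,y,z=c["attitude"]; c["R"]=R.from_quat([x,y,z,w]).as_matrix(); c["eye"]=np.array(c["eye"]); return c
def cloud(c):
    d=c["depth"]; v,u=np.mgrid[:d.shape[0],:d.shape[1]]
    p=np.stack([(u-c["cx"])/c["f"]*d,(v-c["cy"])/c["f"]*d,d],-1)@c["R"].T+c["eye"]
    p[d==0]=np.nan; return p
def ray(c,u,v,z):
    d=c["R"]@np.array([(u-c["cx"])/c["f"],(v-c["cy"])/c["f"],1]); return c["eye"]+d*(z-c["eye"][2])/d[2]
E
python3 - <<'E'
from h import *
for n in("scene","top"):
    c=cam(n); cv2.imwrite(f"pics/{n}0.png",c["image"]); print(n,c["eye"],c["R"].round(3).tolist(),c["f"],c["cx"],c["cy"])
    np.savez(f"{n}0.npz",**{k:c[k] for k in("image","depth","R","eye","f","cx","cy")})
print(bot.read_state())
E
```

```text
pics
scene [  26.17569059 -500.23131186  753.18326497] [[0.713, -0.475, 0.515], [-0.701, -0.475, 0.532], [-0.009, -0.741, -0.672]] 394.1111533796973 283.4955488557525 206.4708053101739
top [ 372.30216872   34.33232863 1193.25551109] [[-0.018, -0.987, 0.157], [-1.0, 0.019, 0.009], [-0.012, -0.157, -0.988]] 381.06985133955914 277.9264062369058 204.83822220630816
{'clock': 0.1, 'joint_positions': array([ 1.12839286e+00,  3.00415150e-01,  1.52156081e+00,  2.45441035e-05,
        1.32070179e+00, -6.65958007e-02]), 'qvel': array([ 4.02396789e-05,  7.41404102e-04, -1.50745263e-03,  2.04885009e-03,
       -6.30587045e-04, -5.07813160e-04]), 'effort': array([ 1.80038478e-03, -5.44380963e+01, -3.62367010e+01, -5.75021545e-05,
        3.05503498e-03, -1.67557539e-05]), 'ee_pos': array([201.77065195, 511.43210037, 249.76057056]), 'tool_rot': array([-1.48098071e-04,  1.86803001e-01,  9.82397244e-01, -5.22078614e-04]), 'ft_force': array([-0.68535718,  0.86110776,  0.73838111]), 'moment': array([-0.0350095 ,  0.00784808, -0.01068682]), 'grip_force': 0.0, 'grip_width': 85.492464664173}
```

View pics/scene0.png

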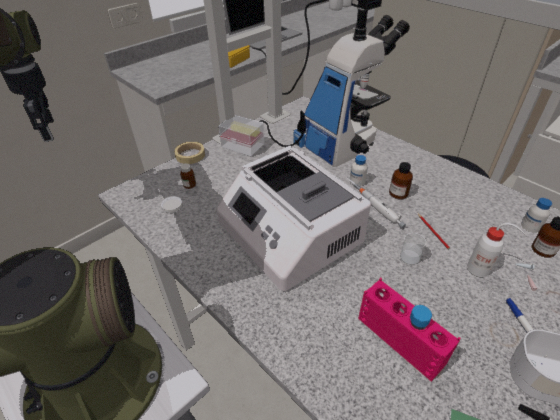

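View pics/top0.png

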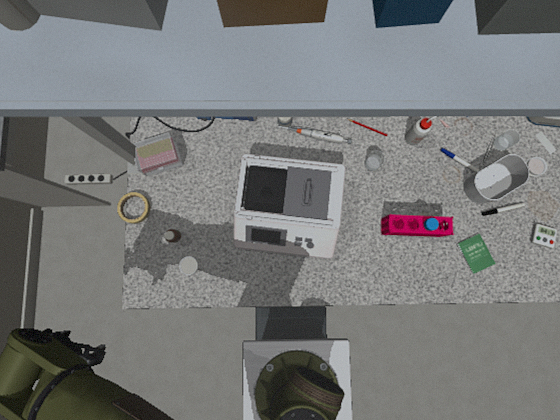

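The views show the blue cap at top (432,224) and scene (421,316), and the magenta rack around it. In the top view the black chamber is at about (265,190), the grip bar at (308,191), and the bystanders at (374,160), (171,237) and (188,266).

```bash
cat > m.py <<'E'
from h import *
T=dict(np.load("top0.npz")); S=dict(np.load("scene0.npz"))
for n,c in(("top",T),("scene",S)):
    hsv=cv2.cvtColor(c["image"],cv2.COLOR_BGR2HSV); P=cloud(c)
    roi=np.zeros(hsv.shape[:2],np.uint8)
    if n=="top": roi[205:245,415:450]=1
    else: roi[295:340,400:445]=1
    m=cv2.inRange(hsv,(95,120,60),(115,255,255))*roi
    q=P[m>0]; zt=np.nanpercentile(q[:,2],90); top=q[q[:,2]>zt-6]
    print(n,"cap",m.astype(bool).sum(),"ztop",zt,"mean top",np.nanmean(top,0),cv2.minEnclosingCircle(top[:,:2].astype(np.float32)))
    mg=cv2.inRange(hsv,(160,150,80),(176,255,255)); q=P[mg>0]; q=q[(q[:,2]>85)&(q[:,2]<106)]
    r=cv2.minAreaRect(q[:,:2].astype(np.float32)); print("rack",len(q),r, np.nanmedian(q[:,2]))
    # deck & hatch & grip by height
    box=(P[...,0]>250)&(P[...,0]<680)&(P[...,1]>-180)&(P[...,1]<220)
    for a,b,nm in((128,141,"deck"),(142,149,"hatch"),(160,175,"grip"),(76,98,"floor"),(149.5,155,"frame")):
        k=box&(P[...,2]>a)&(P[...,2]<b); q=P[k]
        nn,lab,st,ce=cv2.connectedComponentsWithStats(k.astype(np.uint8))
        if nn<2: continue
        i=1+st[1:,4].argmax(); q=P[lab==i]
        print(nm,st[i],np.nanmedian(q[:,2]).round(1),cv2.minAreaRect(q[:,:2].astype(np.float32)))
    dk=(c["image"].max(-1)<45)&box&(P[...,2]>50)&(P[...,2]<145)
    nn,lab,st,ce=cv2.connectedComponentsWithStats(dk.astype(np.uint8)); i=1+st[1:,4].argmax(); print("dark",st[i])
    cn=cv2.findContours((lab==i).astype(np.uint8),0,2)[0][0]; pts=np.array([ray(c,*p[0],138)[:2] for p in cn],np.float32); print(cv2.minAreaRect(pts))
I=T["image"][145:265,225:355]; cv2.imwrite("pics/topc.png",cv2.resize(I,None,fx=4.6,fy=4.6,interpolation=cv2.INTER_CUBIC))
E
python3 m.py
```

```text
top cap 130 ztop 131.1388720368273 mean top [ 480.5419691  -383.93971305  129.26288067] ((481.09393310546875, -383.3291320800781), 17.318431854248047)
rack 738 ((483.4560546875, -364.2668151855469), (182.89198303222656, 51.85504913330078), 86.04766845703125) 95.34881304741532
deck [ 233  157  112   76 1541] 137.7 ((577.1683349609375, 11.261367797851562), (299.8974609375, 199.13255310058594), 82.4628677368164)
hatch [ 282  165   50   56 1750] 146.6 ((571.381591796875, -37.9920654296875), (126.44845581054688, 150.99452209472656), 82.26127624511719)
grip [304 180   7  24 113] 169.8 ((571.8473510742188, -36.493309020996094), (13.597869873046875, 63.64167022705078), 81.6768798828125)
floor [ 245  169   42   44 1401] 87.8 ((591.6015014648438, 79.0906982421875), (108.6898193359375, 120.5535659790039), 82.55907440185547)
frame [234 156 104  69 927] 151.8 ((578.6837768554688, 21.08466339111328), (273.0063171386719, 178.65264892578125), 82.26009368896484)
dark [248 166  39  36 398]
((603.3501586914062, 75.60679626464844), (106.66584014892578, 92.40957641601562), 82.24382019042969)
scene cap 36
[... 384 characters left out ...]
), 82.15325164794922)
hatch [ 244  171  110   58 1955] 145.8 ((574.7713623046875, 14.176956176757812), (256.2933349609375, 166.20748901367188), 84.79376983642578)
grip [303 182  23  15 143] 167.6 ((572.3440551757812, -39.424278259277344), (14.105353355407715, 64.97560119628906), 82.79865264892578)
floor [ 222  190  147   78 1628] 87.4 ((476.8465576171875, -30.365829467773438), (189.3775634765625, 373.54339599609375), 28.76806640625)
frame [242 146 120  61 608] 150.7 ((578.3424682617188, 20.417236328125), (274.0451354980469, 170.64894104003906), 81.38338470458984)
dark [ 254  156   60   35 1093]
((589.7305297851562, 81.44532775878906), (102.31635284423828, 120.649658203125), 82.5262222290039)
```

View pics/topc.png

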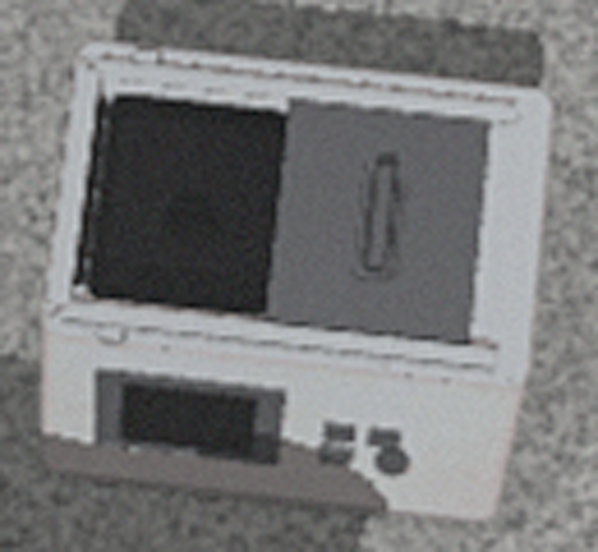

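The crop shows the chamber at crop (100–285, 95–315), the hatch with its grip bar at (380,212), and the frame bar on the left. The reader is yawed by about -7.6°. Next I locate the well mouth from depth and sketch the other heights I need for clearance.

```bash
cat > m2.py <<'E'
from h import *
T=dict(np.load("top0.npz")); S=dict(np.load("scene0.npz"))
a=np.radians(-7.6); ex=np.array([np.cos(a),np.sin(a)]); ey=np.array([-ex[1],ex[0]])
for n,c,g in(("top",T,np.array([571.8,-36.5])),("scene",S,np.array([572.3,-39.4]))):
    P=cloud(c); xy=P[...,:2]-g; u=xy@ex; v=xy@ey
    for nm,k in (("well",(P[...,2]<78)&(abs(u)<45)&(v>70)&(v<150)),("floor",(P[...,2]>80)&(P[...,2]<94)&(abs(u)<80)&(v>40)&(v<190)),("deckL",(P[...,2]>134)&(P[...,2]<160)&(abs(u)<40)&(v>130)&(v<230)),("hatch",(P[...,2]>142)&(P[...,2]<149)&(abs(u)<55)&(abs(v)<75))):
        if k.sum()<3: print(n,nm,k.sum()); continue
        print(n,nm,k.sum(),"u",np.percentile(u[k],[0,3,50,97,100]).round(1),"v",np.percentile(v[k],[0,3,50,97,100]).round(1),"z",np.percentile(P[...,2][k],[0,10,50,90,100]).round(0))
    # profile along v through well axis
    for lo,hi in((-6,6),(20,35)):
        k=(u>lo)&(u<hi)&(v>40)&(v<200); o=np.argsort(v[k]); print([(int(x),int(z)) for x,z in zip(v[k][o],P[...,2][k][o])][::2 if n=="top" else 4])
    # bystanders / obstacles above bench
    k=(P[...,2]>180)&(P[...,0]>250)&(P[...,0]<760)&(abs(P[...,1])<500); print("high",k.sum(), P[k].min(0) if k.any() else "")
E
python3 m2.py
```

```text
top well 90 u [-1.2 -0.6 11.8 17.2 18. ] v [103.4 104.7 119.9 132.5 132.9] z [ 4.  7. 17. 66. 77.]
top floor 1384 u [-55.9 -52.2   6.4  61.9  64.6] v [ 62.8  66.1 117.6 168.8 171.5] z [80. 85. 88. 91. 94.]
top deckL 263 u [-39.7 -37.5  -0.3  36.8  40. ] v [171.  171.9 182.1 196.6 197.6] z [134. 138. 151. 154. 158.]
top hatch 1335 u [-55.  -51.8  -0.3  52.1  55. ] v [-74.5 -59.2   2.6  58.5  61.8] z [142. 144. 147. 148. 149.]
[(40, 147), (42, 147), (43, 146), (43, 148), (45, 148), (46, 145), (48, 144), (48, 146), (51, 148), (51, 149), (53, 149), (54, 148), (56, 146), (57, 148), (59, 148), (60, 146), (62, 90), (65, 88), (67, 83), (68, 85), (69, 90), (71, 87), (72, 86), (74, 87), (74, 90), (77, 88), (77, 87), (80, 85), (80, 88), (83, 87), (83, 89), (85, 92), (86, 91), (88, 89), (89, 86), (92, 87), (94, 89), (95, 89), (97, 85), (98, 87), (110, 8), (113, 7), (116, 7), (116, 10), (119, 8), (122, 4), (123, 9), (126, 7), (129, 10), (132, 73), (132, 9), (132, 55), (134, 90), (136, 87), (137, 90), (139, 87), (140, 87), (142, 87), (143, 89), (145, 88), (146, 87), (148, 91), (149, 86), (151, 85)
[... 9934 characters left out ...]
2, 151)]
[(40, 146), (42, 146), (44, 145), (48, 145), (49, 145), (52, 147), (54, 144), (57, 146), (60, 145), (119, 87), (124, 84), (125, 84), (128, 88), (132, 86), (134, 86), (138, 87), (140, 86), (142, 89), (147, 85), (149, 87), (153, 86), (157, 84), (159, 86), (162, 86), (165, 85), (169, 85), (171, 93), (171, 117), (171, 108), (172, 132), (172, 132), (172, 94), (172, 92), (172, 99), (172, 86), (172, 135), (172, 98), (173, 122), (173, 128), (173, 94), (173, 129), (173, 94), (174, 89), (174, 102), (175, 144), (175, 145), (176, 122), (177, 142), (178, 144), (179, 136), (181, 151), (183, 148), (186, 150), (187, 141), (189, 151), (193, 152)]
high 3688 [ 250.39557187 -369.79234019  180.03716115]
```

Both views agree on the offset from tube to well. I take the cap at (481,-385) and the well at (588,77.5), with the jaws closing along the reader's x. Next: grasp and lift.

```bash
cat >> h.py <<'E'
A=np.radians(-7.6); EX=np.array([np.cos(A),np.sin(A),0]); EY=np.array([-EX[1],EX[0],0])
_t=(np.pi/2+A)/2; Q=[0,float(np.cos(_t)),float(np.sin(_t)),0]
TUBE=np.array([480.8,-385.2,0]); WELL=np.array([588,77.5,0]); GRIP=np.array([572.1,-38,0])
def st(m=""):
    s=bot.read_state(); print(m,round(s["clock"],2),"p",s["ee_pos"].round(1),"F",s["ft_force"].round(1),"w",round(s["grip_width"],1),"g",round(s["grip_force"],1)); return s
Z=lambda p,z:np.array([p[0],p[1],z])
E
python3 - <<'E'
from h import *
for p in (Z(TUBE,230),Z(TUBE,122),Z(WELL,310),Z(WELL,126),Z(GRIP,172)): print(bot.ik(p,Q))
bot.move_to(Z(TUBE,230),Q); bot.move_gripper(60); st("above")
print(bot.servo_line(Z(TUBE,122),speed=80,until_force=8)); st("down")
bot.move_gripper(0,60); st("grip")
bot.servo_line(Z(TUBE,310),speed=100); st("up")
bot.move_to(Z(WELL,310),Q); st("over well")
for n in("scene","top"):
    c=cam(n); cv2.imwrite(f"pics/{n}1.png",cv2.resize(c["image"][60:280,160:460],None,fx=2.4,fy=2.4)) 
    np.savez(f"{n}1.npz",**{k:c[k] for k in("image","depth","R","eye","f","cx","cy")})
E
```

```text
[-7.34894147e-01  4.63394041e-01  1.34449624e+00 -4.44089210e-16
  1.33370237e+00 -6.02249123e-01]
[-7.34894147e-01  5.70709544e-01  1.44722424e+00 -4.44089210e-16
  1.12365887e+00 -6.02249123e-01]
[ 6.92969352e-02  3.61826619e-01  1.30163701e+00 -4.44089210e-16
  1.47812902e+00  2.01941958e-01]
[ 6.92969352e-02  5.19443130e-01  1.51745331e+00 -4.44089210e-16
  1.10469621e+00  2.01941958e-01]
[-1.30202132e-01  4.24864580e-01  1.54076586e+00 -4.44089210e-16
  1.17596222e+00  2.44289105e-03]
above 3.76 p [ 480.9 -385.1  230. ] F [-0.  -0.2  0.3] w 59.9 g 0.0
False
down 5.26 p [ 481.  -385.4  122.5] F [-0.6 -0.1  0. ] w 59.8 g 0.0
grip 5.61 p [ 481.1 -385.3  122.4] F [ 1.8 -0.9  1.9] w 33.3 g 59.4
up 7.64 p [ 480.7 -385.1  309.5] F [ 0.8 -1.1 -0.2] w 33.4 g 60.2
over well 9.38 p [588.1  76.6 310. ] F [ 0.7 -0.6 -1.5] w 33.8 g 60.2
```

View pics/scene1.png

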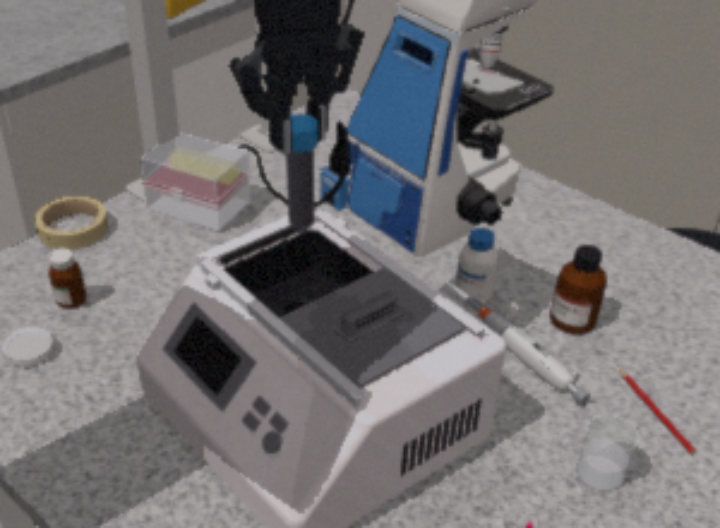

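The tube hangs upright in the jaws over the reader, with the cap at crop (302,133) and the foot at (300,225). I check its axis against the TCP and well with the same calibration.

```bash
python3 - <<'E'
from h import *
from scipy.optimize import least_squares
S=dict(np.load("scene1.npz")); T=dict(np.load("top1.npz"))
for n,c in(("scene",S),("top",T)):
    P=cloud(c); k=(np.hypot(P[...,0]-588,P[...,1]-77)<28)
    for lo,hi,r in((195,225,14),(225,250,14),(250,280,14),(293,316,18)):
        m=k&(P[...,2]>lo)&(P[...,2]<hi)
        if lo>290:
            hsv=cv2.cvtColor(c["image"],cv2.COLOR_BGR2HSV); m&=cv2.inRange(hsv,(95,120,40),(115,255,255))>0
        q=P[m][:,:2]
        if len(q)<8: print(n,lo,len(q)); continue
        f=least_squares(lambda x:np.hypot(*(q-x).T)-r,[588,77],loss="soft_l1"); print(n,lo,len(q),f.x.round(1),"rms",np.sqrt(np.mean(f.fun**2)).round(1))
E
```

```text
scene 195 89 [590.6  75.6] rms 1.6
scene 225 98 [590.1  75.3] rms 1.2
scene 250 130 [589.6  75.7] rms 1.2
scene 293 147 [588.   76.9] rms 5.0
top 195 0
top 225 0
top 250 0
top 293 3
```

```bash
python3 - <<'E'
from h import *
W=np.array([587,78,0])
bot.servo_line(Z(W,215),speed=80); bot.dwell(0.2); st("mouth")
r=bot.servo_line(Z(W,122),speed=25,until_force=6); st(f"hit {r}")
E
```

```text
mouth 11.02 p [587.1  78.  215.3] F [ 0.3  0.2 -0.7] w 33.2 g 60.2
hit True 14.17 p [587.2  78.  126.2] F [-0.9 -0.3  6.1] w 33.8 g 60.8
```

Seated: the contact came at TCP z = 126.2 and I expected 126.4. Now I release, retreat and look.

```bash
python3 - <<'E'
from h import *
W=np.array([587,78,0])
bot.move_gripper(56); bot.dwell(0.3); st("open")
bot.servo_line(Z(W,240),speed=100); 
B=GRIP-45*EY
bot.move_to(Z(B,240),Q); bot.move_gripper(0,60); st("behind")
c=cam("top"); cv2.imwrite("pics/top2.png",cv2.resize(c["image"][145:265,225:355],None,fx=4.6,fy=4.6,interpolation=cv2.INTER_CUBIC))
P=cloud(c); hsv=cv2.cvtColor(c["image"],cv2.COLOR_BGR2HSV); m=(cv2.inRange(hsv,(95,120,40),(115,255,255))>0)&(np.hypot(P[...,0]-588,P[...,1]-77)<40)
q=P[m]; print(len(q),np.median(q,0),cv2.minEnclosingCircle(q[:,:2].astype(np.float32)))
E
```

```text
open 14.82 p [586.8  78.  125.4] F [ 0.6 -0.8  0.7] w 55.9 g 0.0
behind 17.37 p [566.2 -82.5 240. ] F [-0.3  0.1 -0.3] w 0.1 g 0.0
134 [582.25164555  82.22959761 132.06176319] ((586.2903442382812, 81.0108642578125), 20.12729835510254)
```

View pics/top2.png

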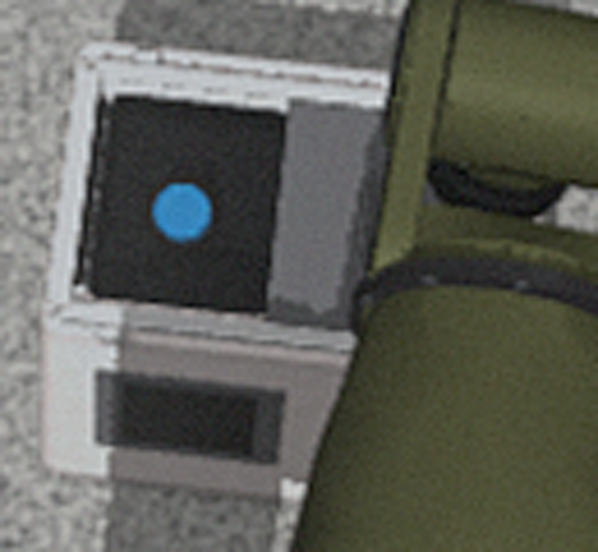

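The cap sits round and centred in the chamber at crop (182,212), top at z = 132: seated. Next I push the hatch.

```bash
python3 - <<'E'
from h import *
B=lambda v,z=172:Z(GRIP+v*EY,z)
print(bot.servo_line(B(-45),speed=80,until_force=8)); st("low")
print(bot.servo_line(B(-10),speed=25,until_force=8)); st("contact?")
print(bot.servo_line(B(70),speed=45,until_force=10)); st("slid")
s=bot.read_state(); f0=s["ft_force"]@EY
v=70
while v<105:
    v+=1; bot.servo_line(B(v),speed=8,until_force=15); s=bot.read_state(); f=s["ft_force"]@EY
    print(v,round((s["ee_pos"]-GRIP)@EY,1),round(f,1),end=" | ")
    if -f>9: break
st("end")
E
```

```text
False
low 18.42 p [566.4 -82.7 172.6] F [ 0.3  0.3 -0.5] w 0.1 g 0.0
False
contact? 19.97 p [570.8 -47.9 172. ] F [-0.  -0.8  0.2] w 0.2 g 0.0
False
slid 21.89 p [581.3  31.4 172. ] F [-0.4  0.8  0.1] w -0.1 g 0.0
71 71.0 -0.2 | 72 72.1 -1.7 | 73 73.1 -0.8 | 74 74.1 -0.9 | 75 75.1 -0.4 | 76 76.1 0.1 | 77 77.1 -0.1 | 78 78.1 -0.7 | 79 79.1 -0.3 | 80 80.1 0.2 | 81 81.1 -0.8 | 82 82.1 -0.8 | 83 83.1 -0.8 | 84 84.1 -0.3 | 85 85.1 -0.1 | 86 86.1 -0.4 | 87 87.1 -1.3 | 88 88.1 -0.6 | 89 89.1 -1.5 | 90 90.1 0.5 | 91 91.1 -0.4 | 92 92.1 -1.2 | 93 93.1 -0.9 | 94 94.1 -0.7 | 95 95.0 -1.9 | 96 95.5 -6.3 | 97 95.9 -10.7 | end 29.32 p [584.8  57.1 172. ] F [ -2.6 -10.5   0.8] w -0.1 g 5.2
```

```bash
python3 - <<'E'
from h import *
B=lambda v,z=172:Z(GRIP+v*EY,z)
v=97;mx=0
while v<106:
    v+=0.5; bot.servo_line(B(v),speed=8); s=bot.read_state(); f=-(s["ft_force"]@EY); mx=max(mx,f)
    print(v,round((s["ee_pos"]-GRIP)@EY,1),round(f,1),end=" | ")
    if f>23 or (mx>14 and f<mx-6): break
st("end")
E
```

```text
97.5 96.1 13.5 | 98.0 96.3 15.8 | 98.5 96.5 16.8 | 99.0 96.8 18.6 | 99.5 97.3 18.7 | 100.0 98.1 16.9 | 100.5 99.6 8.3 | end 31.07 p [585.3  60.7 172. ] F [-1.5 -8.2  0.8] w -0.0 g 3.7
```

Past the peak of about 19 N. I ease on until it seats, then back off and check.

```bash
python3 - <<'E'
from h import *
B=lambda v,z=172:Z(GRIP+v*EY,z)
v=100.5
while v<106:
    v+=0.3; bot.servo_line(B(v),speed=6); s=bot.read_state(); f=-(s["ft_force"]@EY)
    print(round(v,1),round((s["ee_pos"]-GRIP)@EY,1),round(f,1),end=" | ")
    if f>13: break
st("end")
bot.servo_line(B(80),speed=40); bot.servo_line(B(80,260),speed=120); bot.move_to(Z(GRIP-np.array([150,200,0]),300),Q)
bot.dwell(0.2); st("away")
for n in("top","scene"):
    c=cam(n); P=cloud(c); k=(P[...,2]>160)&(P[...,2]<175)&(np.hypot(P[...,0]-587,P[...,1]-72)<60)
    r=cv2.minAreaRect(P[k][:,:2].astype(np.float32)); print(n,r,"v",(np.array(r[0])-(np.array([571.8,-36.5]) if n=="top" else np.array([572.3,-39.4])))@EY[:2])
    if n=="top": cv2.imwrite("pics/top3.png",cv2.resize(c["image"][130:280,120:400],None,fx=2.8,fy=2.8))
E
```

```text
100.8 99.8 10.4 | 101.1 99.8 11.3 | 101.4 99.8 13.7 | end 31.82 p [585.3  60.9 172. ] F [ -3.2 -13.4   0.8] w 0.5 g 6.9
away 34.82 p [ 422.6 -237.4  299.8] F [-0.2 -0.1  0.5] w 0.1 g 0.0
top ((586.7508544921875, 78.33035278320312), (13.45000171661377, 61.986000061035156), 82.83271789550781) v 115.79897621767401
scene ((586.3838500976562, 75.841796875), (14.776896476745605, 61.967308044433594), 81.9999771118164) v 116.09213912385
```

View pics/top3.png

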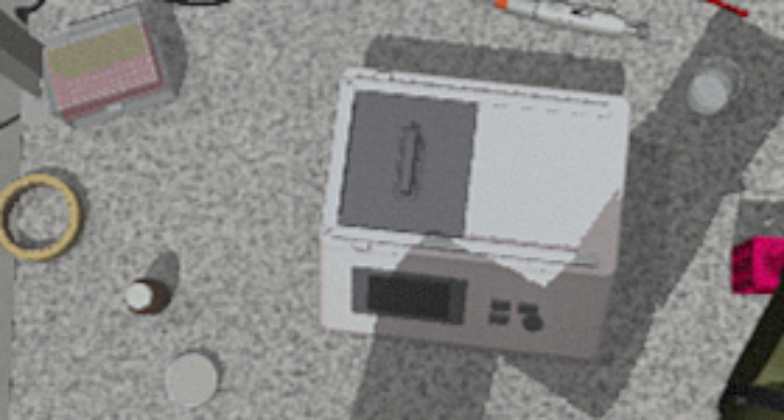

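The hatch covers the chamber against the frame at crop (345–478, 92–238), and the bar stayed on the well axis after the finger withdrew. The bystanders look undisturbed, so I hand in.

```bash
python3 -c "
from h import *
print(bot.finish_job())"
```

```text
the job is handed in; nothing more can be done
None
```

I seated the tube in the reader's well and let go. I then eased the hatch past its roughly 19 N peak until it stopped against the frame, where it stayed after the finger backed away; the job is handed in, but no verdict came back.

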